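# Shut and latch the spectacle display case

### The arm

A 6-joint arm with a two-finger parallel gripper is mounted at the origin on the work surface. World frame = base frame: x ahead of the robot, y to its left, z up, the work surface at z = 0. Lengths are in m, angles in rad, forces in N, time in s.
With the tool pointing down it reaches from about 0.35 to 0.775 m from the base axis. Payload 7.3 kg.
Tool frame: the origin (TCP) lies at the very end of the fingers, on their centre line; the grasp point (between the pads) lies 19 mm behind it; z points along the fingers, y is the line along which they close (so a half turn about z gives the same grasp; the last joint's range is limited). The gripper opens to 92 mm and grips with 3 to 60 N. Pads are 19 mm wide; open, the fingers measure 130 mm over their backs; the gripper's body (75 mm by 190 mm) begins 47 mm behind the grasp point.
Start: joints at [1.068, 0.342, 1.524, -0, 1.275, -0.146], TCP at [0.183, 0.492, 0.227] pointing down, gripper open.
Joint ranges: [-2.53, 2.53], [-0.77, 2.02], [0.04, 2.7], [-1, 4.14], [0.28, 2.66], [-3.11, 3.11]. Speed limits (rad/s): [2.57, 2.57, 3.14, 3.14, 3.14, 3.14].

### API

Orientations are given as [roll, pitch, yaw] about the fixed x, y, z axes, in that order (R = Rz(yaw) Ry(pitch) Rx(roll)).
In Python, from cell import observe, read_camera, get_calibration, hand_in, search_frame gives the robot as it stands.
- The arm moves only by the tool step_arm, never from a script. Its argument "commands" is a list of rows, each an object with "translation": the shift along the tool's x, y, z in mm, a list of three; "roll": the turn about the tool's z in rad. In form: [{"translation": [x, y, z], "roll": roll}, ...]. A call has 1 to 20 rows; each row shifts and turns the commanded pose from where the row before left it, along the tool's axes as they then stand; what a row does not reach is not made up. A row lasts 1/12 s, in which the tool goes at most 41.7 mm and 7.16 degrees, less where a joint would pass 70% of its speed; a pose out of reach is approached as far as the arm can. A call is refused whole if a number of a shift passes 41.7 or a number of a turn 0.125, either way. A call with a gripper value outside its range is refused whole. "fingers" is the opening, from 0 (shut) to 1 (fully open), set as the call begins (left out, the last holds). The fingers move at their own pace and stop on an object; "grip_force" is the grip in N (left out, the last holds). Time passes only in rows, so rows that do not move let the fingers close. It gives the time, the measured TCP pose, the force, the opening and the grip force at its end, in the units of the state.
- observe(): the state, without advancing time (a new reading comes with each control period).
- read_camera(name): name is "scene" or "top"; returns the picture (420x560x3 uint8, red, green, blue); there is no depth.
- get_calibration(name): a dict with "camera_matrix" (3x3 intrinsics, pixels), "world_from_camera" (4x4, takes a point from camera to world coordinates). Camera axes: x right, y up, looking along -z (the intrinsics and any distortion apply to the point x, -y, -z); pixel columns grow to the right and rows downward; lengths in m; the calibration is good to about 2 mm. A picture is of the moment at which its call begins. get_calibration takes no time and is no camera call.
- hand_in(): hands the job in; it is judged then, once.
Trained networks look in the newest picture that a camera, given by its name, has taken for a name from the list of things; names that differ only in an ending like _2 or _b are one class to them, and where a whole thing is asked for, a point or a joint stands for the part that bears it (a point fixed in the world has none). Each returns a list of dicts, best first, with "confidence" (0 to 1); they miss things now and then, are a little off and sometimes report something else, mostly with a low value. They report only what shows in the picture. A call takes as long as a camera call.
- search_frame(camera, name): "at" ([x, y, z] in m, in world coordinates, good to about 4 mm: the middle of the surface that is visible of it).
The state is a dict: "time": time; "qpos": joint angles; "qvel": joint speeds; "joint_efforts": joint torques, N m; "tool_pos": TCP position; "tool_rot": TCP orientation; "contact_force": force on the tool from outside, world axes, zero at the start; "torque": the same for the moment, N m; "opening": finger opening in m; "grip_force": force on a finger pad.
Only numpy, scipy, OpenCV 4.12 (cv2) and the standard library are available. Lean on these libraries where they do the work, as an engineer would, in place of code of your own. Each camera call takes 0.05 s, during which the arm holds its last target. There are 200 camera calls.

### The job

Close the spectacle display case on the counter: lower its propped-open lid until it is fully shut, without slamming it, and then turn the black wing knob on the lid clockwise until its wings stand about square to the front edge, so that the hidden cam tongue under the lid swings behind the case's front frame edge. Leave the knob unturned until the lid is down, and leave the other things on the counter where they are.

Things in the scene. Friction and masses are not known exactly. Their poses are not given: they have to be found in the camera images.
- case: Low wooden display case, fixed to the counter, 220 mm deep (its x) x 320 mm wide (its y) x 70 mm high, lined in teal and holding spectacles. Origin: centre of its underside. Its -x side is the front (towards the robot), +x the back, where the lid is hinged; z up. A 6 mm thick brass lip runs along the inside of the front wall's top (8 mm wall plus 10 mm lip): this is the frame edge that the cam tongue goes behind (under).
- lid (a joint): Lid angle in rad: 0 = shut flat on the case, grows as the front edge rises, stops at 1.25. Starts partly open (0.6 to 1.05). The stiff hinge holds the lid where it is left; 0.7 kg; at the front rail it takes about 1 to 5 N to push down and up to about 11 N to lift.
- lid_hinge (a point): Middle of the lid's hinge line, which runs along the case's y axis at the top of its back wall (70.5 mm above the counter). The lid is a 12 mm thick wooden frame with a glass pane, 220 mm from hinge to front edge, 320 mm wide; this point is on its underside. When shut its top face is 82.5 mm above the counter. The front rail is solid wood, 60 mm deep, and may be pressed anywhere beside the knob.
- lid_front (a point): Middle of the lid's front edge, on its top face; moves with the lid. Its axes are the lid's: z = outward normal of the top face, -x = from hinge to front edge, y = along the hinge.
- knob (a joint): Angle of the wing knob in rad, growing clockwise as seen from above the lid. 0: wings parallel to the front edge; 1.57: wings square to it, red wing to the front; hard stop at 1.65. Starts at 0 to 0.45 (red wing within about 25 degrees of parallel, tongue clear of the frame edge). Friction about 0.05 N m; stays where it is left. The steel cam tongue under the lid lies below the red wing and reaches 24 mm from the axis; the frame edge begins 16 mm from the axis.
- knob_mid (a point): On the knob's axis, half-way up the wings (20 mm above the lid's top face). The axis is square to the lid, 34 mm behind the middle of its front edge. The wings are one straight black bar 64 mm long, 10 mm thick, from 8 to 32 mm above the lid's top face, on a hub of 22 mm diameter.
- red_wing (a point): Outer end of the red-marked wing, 32 mm from the axis, half-way up. With the knob at 0 it points to the case's -y; turning clockwise brings it to the front (-x).
- plain_wing (a point): Outer end of the plain black wing, opposite the red one, 32 mm from the axis, half-way up. Turning clockwise takes it from the case's +y towards its back (+x).
- specs_black: Bystander: loose black spectacles standing open on the counter near the case's front, 138 mm wide, 40 mm high; origin under the middle of the rims.
- specs_brown: Bystander: loose brown spectacles, the same size, standing near the case's front; origin under the middle of the rims.
- cleaner: Bystander: white lens-cleaner bottle, 38 mm across, 105 mm high, standing beside the case; origin at the centre of its underside.
- pouch: Bystander: red hard spectacle case, 62 x 155 x 36 mm, lying beside the display case; origin at the centre of its underside.
- driver: Bystander: small screwdriver, 140 mm long, lying on the counter to one side.

How it is judged:
On the way, in this order (a step that is already met when the one before it is completed fails the run):
1. the lid is fully shut while the knob's tongue is still clear of the frame edge (value of joint lid below 0.025 rad and value of joint knob below 0.7 rad), for 0.2 s.
2. the wing knob is turned so that the tongue is behind the frame edge, with the lid shut (value of joint knob above 1.25 rad and value of joint lid below 0.025 rad), for 0.2 s.
At the end, for the whole second after the job is handed in: The lid is shut (lid angle under 0.025 rad, about 5 mm at the front edge) and the wing knob is turned clockwise to at least 1.25 rad (wings within about 18 degrees of square to the front edge) and at rest (all of step 2 and velocity of joint knob between -0.1 and 0.1 rad/s); the robot touches nothing.
It fails at once if the lid is slammed (moves shut faster than 2.5 rad/s) (velocity of joint lid below -2.5 rad/s).
It fails at once if another thing on the counter is moved by more than 30 mm (distance of any of specs_black, specs_brown, cleaner, pouch, driver from where it was at the start of the episode above 0.03 m).
It also fails if it takes over 51 s, if anything falls off the work surface, if the arm or the gripper's body presses on something with over 40 N, if the wrist force passes 120 N, or if a joint passes its speed limit or range.

## Working session

There is one attempt and no reset: what is moved stays moved. The work goes in short steps, Python scripts to look and compute and a tool call to move; the robot and the scene stay as the last step left them, time stands still between calls to the robot, and variables do not carry over. Pictures are saved under pics/ and viewed, at most 10 in all, crops included, and the job is handed in when it is done.

Besides the shell and the picture viewer there is one more tool, called after "Emit:" in YAML: its name, and indented under it one key for each argument. step_arm: Moves the arm, as the interface text tells. Its arguments: {"type":"object","properties":{"commands":{"type":"array"},"fingers":{"type":"number"},"grip_force":{"type":"number"}},"required":["commands"]}

```bash
mkdir -p pics; ls
python3 - <<'E'
from cell import *
import cv2,numpy as np
s=observe();print(s['time'],s['tool_pos'],s['tool_rot'],s['opening'])
for c in ("scene","top"):
    im=read_camera(c);cv2.imwrite(f"pics/{c}0.png",im[:,:,::-1])
    k=get_calibration(c);print(c,np.round(k["camera_matrix"],1).tolist(),np.round(k["world_from_camera"],3).tolist())
for n in "case lid_hinge lid_front knob_mid red_wing plain_wing specs_black specs_brown cleaner pouch driver".split():
    for c in ("scene","top"):
        print(n,c,[(np.round(d["at"],3).tolist(),round(d["confidence"],2)) for d in search_frame(c,n)[:2]])
E
```

```text
pics
0.0 [0.18312713 0.49158323 0.22603091] [-3.14003790e+00 -2.31807027e-04  2.78483472e+00] 0.09173361068854213
scene [[515.8, 0.0, 275.8], [0.0, 515.8, 199.1], [0.0, 0.0, 1.0]] [[0.335, -0.734, 0.59, 1.431], [0.942, 0.254, -0.219, -0.255], [0.011, 0.629, 0.777, 1.23], [0.0, 0.0, 0.0, 1.0]]
top [[466.9, 0.0, 284.8], [0.0, 466.9, 205.2], [0.0, 0.0, 1.0]] [[0.007, 0.999, -0.046, 0.518], [-0.999, 0.005, -0.032, 0.067], [-0.032, 0.046, 0.998, 1.107], [0.0, 0.0, 0.0, 1.0]]
case scene [([0.667, -0.098, 0.129], 0.92), ([0.647, -0.1, 0.146], 0.47)]
case top [([0.606, -0.084, 0.131], 0.84)]
lid_hinge scene [([0.645, -0.096, 0.141], 0.83), ([0.744, 0.127, 0.061], 0.31)]
lid_hinge top [([0.636, -0.086, 0.149], 0.78)]
lid_front scene [([0.648, -0.101, 0.146], 0.95)]
lid_front top [([0.632, -0.095, 0.146], 0.91)]
knob_mid scene []
knob_mid top [([0.597, -0.077, 0.213], 0.9)]
red_wing scene [([0.604, -0.079, 0.213], 0.66)]
red_wing top [([0.596, -0.076, 0.209], 0.98), ([0.41, -0.149, 0.031], 0.3)]
plain_wing scene [([0.606, -0.081, 0.212], 0.65), ([0.739, 0.128, 0.062], 0.56)]
plain_wing top [([0.594, -0.074, 0.206], 0.98)]
specs_black scene []
specs_black top [([0.404, -0.152, 0.027], 0.77)]
specs_brown scene [([0.433, 0.136, 0.025], 0.39)]
specs_brown top [([0.454, 0.08, 0.03], 0.7)]
cleaner scene [([0.74, 0.125, 0.062], 0.88)]
cleaner top []
pouch scene [([0.56, -0.327, 0.032], 0.82)]
pouch top [([0.543, -0.333, 0.036], 0.74), ([0.634, -0.086, 0.152], 0.53)]
driver scene [([0.368, 0.428, 0.022], 0.74), ([0.649, -0.098, 0.145], 0.21)]
driver top [([0.363, 0.43, 0.026], 0.64)]
```

View pics/top0.png

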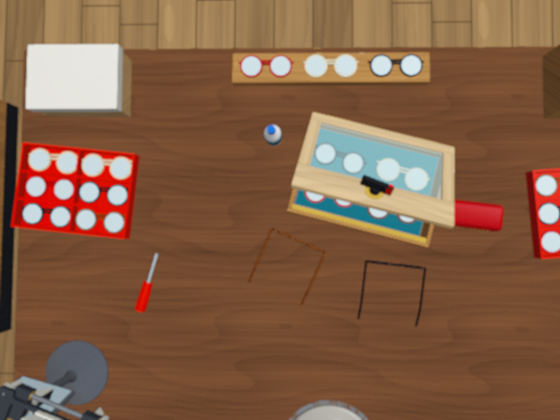

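View pics/scene0.png

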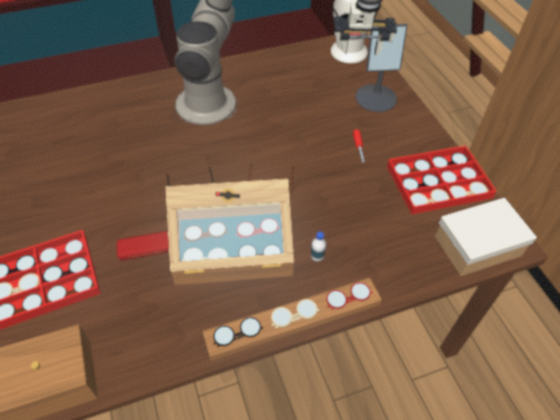

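The top view shows the case rotated slightly, with its lid partly open, hinge corners near (314,114) and (455,147), and the knob at (377,186) with the red wing to the right. The scene view shows the lid front edge on the far side and the knob near (228,195). I'll use enlarged crops to get accurate corners.

Run:
```python
import cv2
a=cv2.imread("pics/top0.png")[100:255,275:475];cv2.imwrite("pics/topc.png",cv2.resize(a,None,fx=3.8,fy=3.8,interpolation=cv2.INTER_CUBIC))
a=cv2.imread("pics/scene0.png")[160:290,150:310];cv2.imwrite("pics/scenec.png",cv2.resize(a,None,fx=4.5,fy=4.5,interpolation=cv2.INTER_CUBIC))
```

```text
(no output)
```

View pics/topc.png

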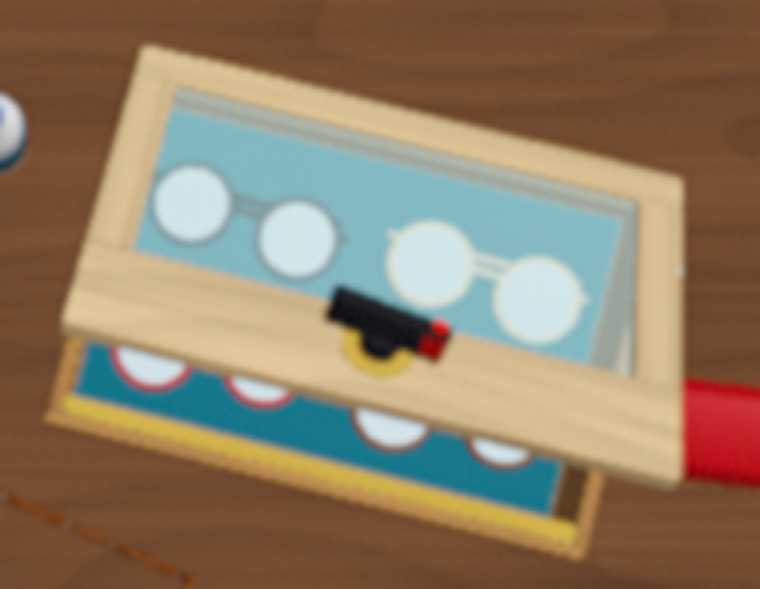

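View pics/scenec.png

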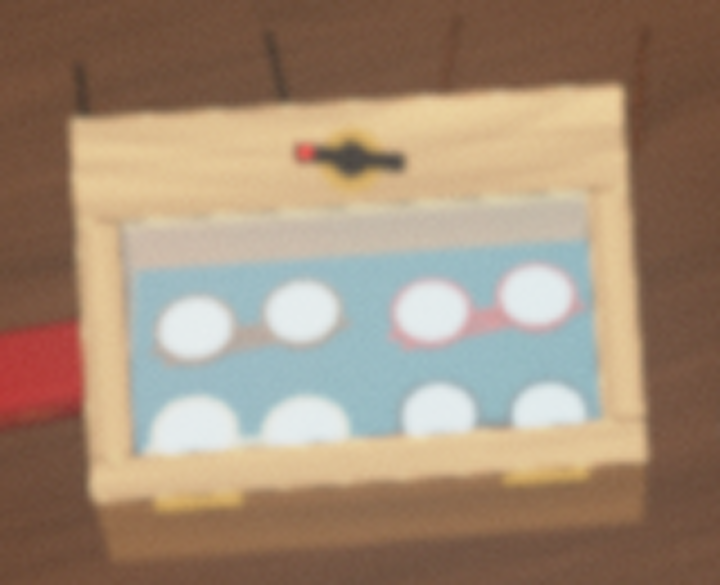

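```bash
cat > geo.py <<'E'
import numpy as np
from scipy.spatial.transform import Rotation as R
from cell import get_calibration
K={c:get_calibration(c) for c in("scene","top")}
def proj(c,p):
    k=K[c];T=np.linalg.inv(np.array(k["world_from_camera"]));q=T[:3,:3]@p+T[:3,3]
    u=np.array(k["camera_matrix"])@[q[0],-q[1],-q[2]];return u[:2]/u[2]
def lidpt(s,x,y,z): # lid frame from hinge: x toward front positive
    cx,cy,w,a=s[:4];p=R.from_euler('y',a).apply([-x,y,z])
    return R.from_euler('z',w).apply(p+[.11,0,.0705])+[cx,cy,0]
def casept(s,x,y,z): return R.from_euler('z',s[2]).apply([x,y,z])+[s[0],s[1],0]
def wing(s,r,z=.032): k=s[4];return lidpt(s,.186+r*np.sin(k),-r*np.cos(k),.012+z)
E
python3 - <<'E'
from geo import *
from scipy.optimize import least_squares
T=lambda u,v:np.array([275+u/3.8,100+v/3.8]); S=lambda u,v:np.array([150+u/4.5,160+v/4.5])
obs=[("top",lambda s:lidpt(s,0,.16,.012),T(145,46)),("top",lambda s:lidpt(s,0,-.16,.012),T(684,180)),
("top",lambda s:lidpt(s,.22,.16,0),T(64,335)),("top",lambda s:lidpt(s,.22,-.16,0),T(678,488)),
("top",lambda s:casept(s,-.11,.16,.07),T(47,417)),("top",lambda s:casept(s,-.11,-.16,.07),T(583,556)),
("scene",lambda s:lidpt(s,.22,.16,.012),S(624,86)),("scene",lambda s:lidpt(s,.22,-.16,.012),S(70,118)),
("scene",lambda s:lidpt(s,0,.16,.012),S(648,460)),("scene",lambda s:lidpt(s,0,-.16,.012),S(92,500)),
("top",lambda s:wing(s,.031),T(438,340)),("top",lambda s:wing(s,-.031),T(338,302)),
("scene",lambda s:wing(s,.031),S(298,152)),("scene",lambda s:wing(s,-.031),S(404,160))]
f=lambda s:np.concatenate([proj(c,g(s))-p for c,g,p in obs])
r=least_squares(f,[.6,-.09,-.2,.8,.2],loss='soft_l1');s=r.x
print(np.round(s,4));print(np.round(f(s).reshape(-1,2),1).tolist());np.save("s.npy",s)
for a in (s[3],0):
    t=s.copy();t[3]=a;print("a",a,"knob",lidpt(t,.186,0,.032),"front",lidpt(t,.22,0,.012))
E
```

```text
[ 0.6212 -0.0857 -0.2485  0.607   0.1608]
[[-0.7, -0.5], [-0.8, -0.4], [-1.7, 0.9], [-2.7, 2.0], [-0.5, 1.0], [-0.5, 1.0], [-1.5, 0.0], [-0.8, 0.7], [-0.7, 0.6], [-1.0, 0.9], [3.1, -1.1], [-1.3, -2.9], [-1.5, -0.0], [-0.8, 0.5]]
a 0.6069656119416504 knob [ 0.59743879 -0.07961995  0.20287449] front [ 0.55931219 -0.0699468   0.20583968]
a 0 knob [ 0.54754465 -0.06696124  0.1025    ] front [ 0.51458878 -0.05859996  0.0825    ]
```

Run:
```python
from geo import *
from cell import observe
from scipy.optimize import least_squares
p=observe()["tool_pos"]
for c in K: print(c,proj(c,p))
def ray(c,u,v,z):
    return least_squares(lambda q:proj(c,np.array([*q,z]))-[u,v],[.3,.4]).x
print("base",ray("scene",377,97,0.005),ray("top",77,372,0.005))
m=ray("scene",377,97,.005)
for z in(.15,.2,.25,.3):print(z,proj("scene",np.array([*m,z])))
s=np.load("s.npy");
def tcp(a,y=.075):
    x=.11-.212*np.cos(a)+.012*np.sin(a)+.019; z=.0705+.212*np.sin(a)+.012*np.cos(a)
    return casept(s,x,y,z)
for a in(.75,.6,.4,.2,0):print(a,tcp(a).round(4))
yaw=1.161;Rm=R.from_euler('xyz',[np.pi,0,yaw]).as_matrix()
print(Rm.round(3))
Rn=R.from_euler('xyz',observe()["tool_rot"]).as_matrix()
print("to approach, tool frame mm now:",(Rn.T@(tcp(.607)+[0,0,.03]-p)*1000).round(1))
```

```text
scene [360.07215635  53.43015755]
top [ 72.84632964 403.74517723]
base [0.16898224 0.60074516] [0.17269818 0.59102853]
0.15 [383.89418424  63.92978796]
0.2 [386.47943799  51.52877184]
0.25 [389.18332101  38.55871164]
0.3 [392.01419031  24.97952012]
0.75 [ 0.6223 -0.0085  0.2238]
0.6 [ 0.6017 -0.0033  0.2001]
0.4 [0.58   0.0022 0.1641]
0.2 [0.5656 0.0058 0.1244]
0 [0.5592 0.0075 0.0825]
[[ 0.398  0.917  0.   ]
 [ 0.917 -0.398 -0.   ]
 [ 0.     0.    -1.   ]]
to approach, tool frame mm now: [-565.9 -317.9   -4.6]
```

Emit:
step_arm:
  commands:
    - {"translation":[-28,-16,-2],"roll":0}
    - {"translation":[-28,-16,-2],"roll":0}
    - {"translation":[-28,-16,-2],"roll":0}
    - {"translation":[-28,-16,-2],"roll":0}
    - {"translation":[-28,-16,-2],"roll":0}
    - {"translation":[-28,-16,-2],"roll":0}
    - {"translation":[-28,-16,-2],"roll":0}
    - {"translation":[-28,-16,-2],"roll":0}
    - {"translation":[-28,-16,-2],"roll":0}
    - {"translation":[-28,-16,-2],"roll":0}
    - {"translation":[-28,-16,-2],"roll":0}
    - {"translation":[-28,-16,-2],"roll":0}
    - {"translation":[-28,-16,-2],"roll":0}
    - {"translation":[-28,-16,-2],"roll":0}
    - {"translation":[-28,-16,-2],"roll":0}
    - {"translation":[-28,-16,-2],"roll":0}
  fingers: 0

```text
time: 2.53
tool_pos: [0.5146, 0.0942, 0.2589]
tool_rot: [3.141, 0.0, 2.785]
contact_force: [0.2, 0.7, 0.0]
opening: 0.0005
grip_force: 0.0
```

Emit:
step_arm:
  commands:
    - {"translation":[0,0,0],"roll":0.125}
    - {"translation":[0,0,0],"roll":0.125}
    - {"translation":[0,0,0],"roll":0.125}
    - {"translation":[0,0,0],"roll":0.125}
    - {"translation":[0,0,0],"roll":0.125}
    - {"translation":[0,0,0],"roll":0.125}
    - {"translation":[0,0,0],"roll":0.125}
    - {"translation":[0,0,0],"roll":0.125}
    - {"translation":[0,0,0],"roll":0.125}
    - {"translation":[0,0,0],"roll":0.125}
    - {"translation":[0,0,0],"roll":0.125}
    - {"translation":[0,0,0],"roll":0.125}
    - {"translation":[0,0,0],"roll":0.12}
    - {"translation":[0,0,0],"roll":0}

```text
time: 3.7
tool_pos: [0.5137, 0.0956, 0.2587]
tool_rot: [3.142, -0.0, 1.161]
contact_force: [-0.2, -0.5, 0.6]
opening: 0.0004
grip_force: 0.0
```

Emit:
step_arm:
  commands:
    - {"translation":[-14,30,0],"roll":0}
    - {"translation":[-14,30,0],"roll":0}
    - {"translation":[-14,30,0],"roll":0}
    - {"translation":[-14,30,0],"roll":0}
    - {"translation":[0,0,15],"roll":0}
    - {"translation":[0,0,15],"roll":0}
    - {"translation":[0,0,8],"roll":0}
    - {"translation":[0,0,0],"roll":0}

```text
time: 4.37
tool_pos: [0.6008, -0.0031, 0.2185]
tool_rot: [-3.137, 0.001, 1.167]
contact_force: [0.5, 0.3, -0.3]
opening: 0.0004
grip_force: 0.0
```

Run:
```python
from cell import *
import cv2
ims=[]
for c,(y,x) in (("top",(90,265)),("scene",(130,140))):
    a=read_camera(c)[y:y+170,x:x+210,::-1];ims.append(cv2.resize(a,None,fx=1.9,fy=1.9,interpolation=cv2.INTER_CUBIC))
cv2.imwrite("pics/b.png",cv2.hconcat(ims))
```

```text
(no output)
```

View pics/b.png

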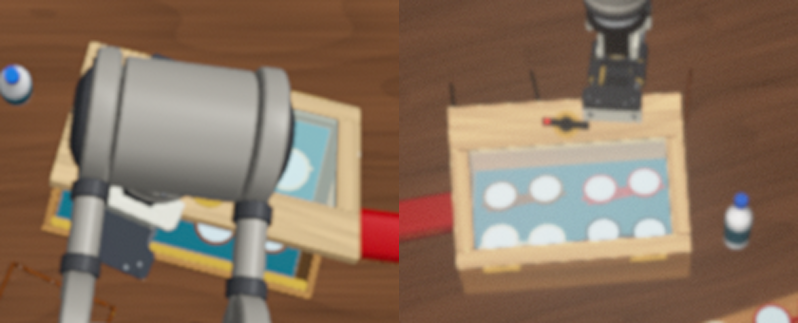

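The left panel shows the arm over the case's +y half. The right panel shows the gripper tip above the front rail at about (612,105), clear of the knob at (566,123). Next I push the lid down along its arc.

Emit:
step_arm:
  commands:
    - {"translation":[0,0,6],"roll":0}
    - {"translation":[0,0,6],"roll":0}
    - {"translation":[0,0,6],"roll":0}
    - {"translation":[-0.6,-3.7,6],"roll":0}
    - {"translation":[-0.6,-3.7,6],"roll":0}
    - {"translation":[-0.6,-3.7,6],"roll":0}
    - {"translation":[-0.6,-3.7,6],"roll":0}
    - {"translation":[-0.6,-3.7,6],"roll":0}
    - {"translation":[-0.6,-3.7,6],"roll":0}

```text
time: 5.22
tool_pos: [0.5797, 0.0024, 0.1662]
tool_rot: [3.141, -0.0, 1.165]
contact_force: [1.4, 0.6, 1.0]
opening: 0.0006
grip_force: 0.8
```

Emit:
step_arm:
  commands:
    - {"translation":[-0.4,-2.4,6.6],"roll":0}
    - {"translation":[-0.4,-2.4,6.6],"roll":0}
    - {"translation":[-0.4,-2.4,6.6],"roll":0}
    - {"translation":[-0.4,-2.4,6.6],"roll":0}
    - {"translation":[-0.4,-2.4,6.6],"roll":0}
    - {"translation":[-0.4,-2.4,6.6],"roll":0}

```text
time: 5.72
tool_pos: [0.5658, 0.0057, 0.1264]
tool_rot: [3.141, -0.0, 1.165]
contact_force: [1.4, 0.2, 0.8]
opening: 0.0002
grip_force: 0.6
```

Emit:
step_arm:
  commands:
    - {"translation":[-0.2,-1.1,7],"roll":0}
    - {"translation":[-0.2,-1.1,7],"roll":0}
    - {"translation":[-0.2,-1.1,7],"roll":0}
    - {"translation":[-0.2,-1.1,7],"roll":0}
    - {"translation":[-0.2,-1.1,7],"roll":0}
    - {"translation":[0,-0.5,4],"roll":0}
    - {"translation":[0,0,2],"roll":0}
    - {"translation":[0,0,0],"roll":0}

```text
time: 6.38
tool_pos: [0.5597, 0.0072, 0.0855]
tool_rot: [-3.141, 0.0, 1.165]
contact_force: [0.0, -0.4, -0.3]
opening: 0.0009
grip_force: 0.0
```

Emit:
step_arm:
  commands:
    - {"translation":[0,0,2],"roll":0}
    - {"translation":[0,0,2],"roll":0}
    - {"translation":[0,0,1.5],"roll":0}
    - {"translation":[0,0,0],"roll":0}

```text
time: 6.72
tool_pos: [0.5602, 0.0072, 0.0827]
tool_rot: [3.14, -0.0, 1.165]
contact_force: [-5.2, 0.6, 15.4]
opening: 0.0008
grip_force: 7.5
```

Emit:
step_arm:
  commands:
    - {"translation":[0,0,0],"roll":0}
    - {"translation":[0,0,0],"roll":0}
    - {"translation":[0,0,0],"roll":0}
    - {"translation":[0,0,-15],"roll":0}
    - {"translation":[0,0,-25],"roll":0}
    - {"translation":[0,0,-30],"roll":0}
    - {"translation":[20,0,0],"roll":0}
    - {"translation":[0,0,0],"roll":0}
  fingers: 1

```text
time: 7.38
tool_pos: [0.5699, 0.0272, 0.1529]
tool_rot: [3.137, -0.003, 1.165]
contact_force: [-1.1, 0.6, -0.5]
opening: 0.0488
grip_force: 0.0
```

Run:
```python
from cell import *
from geo import *
import cv2
im=read_camera("scene");cv2.imwrite("pics/sc2.png",im[:,:,::-1])
a=im[150:280,150:310,::-1];cv2.imwrite("pics/sc2c.png",cv2.resize(a,None,fx=4.5,fy=4.5,interpolation=cv2.INTER_CUBIC))
for n in("knob_mid","red_wing","plain_wing","lid_front"):
  print(n,[(np.round(d["at"],3).tolist(),round(d["confidence"],2)) for d in search_frame("scene",n)[:2]])
s=np.load("s.npy");s[3]=0
P=[wing(s,.031),wing(s,-.031),lidpt(s,.22,.16,.012),lidpt(s,.22,-.16,.012),lidpt(s,0,-.16,.012)]
print([((proj("scene",p)-[150,150])*4.5).round(0).tolist() for p in P])
```

```text
knob_mid [([0.556, -0.07, 0.106], 0.49)]
red_wing [([0.553, -0.065, 0.106], 0.64)]
plain_wing [([0.554, -0.065, 0.108], 0.64), ([0.631, -0.092, 0.081], 0.64)]
lid_front [([0.63, -0.092, 0.086], 0.82)]
[[303.0, 228.0], [403.0, 234.0], [604.0, 204.0], [100.0, 237.0], [87.0, 537.0]]
```

View pics/sc2c.png

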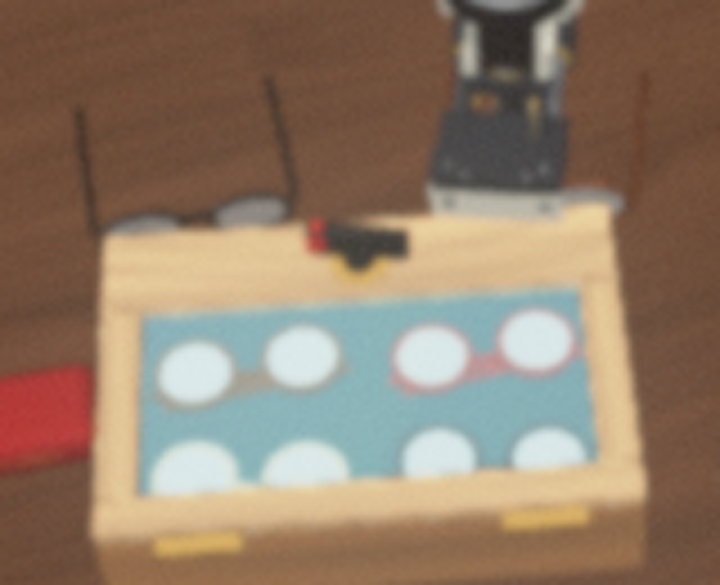

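The lid is shut: in the crop its front corners are at (104,232) and (612,208), and the knob wings run from (312,225) red to (403,237), all within about 3 mm of prediction. Next I grasp the knob.

Emit:
step_arm:
  commands:
    - {"translation":[-19,3.3,0],"roll":0}
    - {"translation":[-19,3.3,0],"roll":0}
    - {"translation":[-19,3.3,0],"roll":0}
    - {"translation":[-19,3.3,0],"roll":0}
    - {"translation":[-18,3.2,0],"roll":0}
    - {"translation":[0,0,0],"roll":0}
  fingers: 0.6

```text
time: 8.13
tool_pos: [0.5447, -0.0704, 0.1499]
tool_rot: [-3.14, 0.001, 1.162]
contact_force: [0.2, 0.1, 0.1]
opening: 0.055
grip_force: 0.0
```

Emit:
step_arm:
  commands:
    - {"translation":[0,0,15],"roll":0}
    - {"translation":[0,0,20],"roll":0}
    - {"translation":[0,0,15],"roll":0}
    - {"translation":[0,0,8],"roll":0}
    - {"translation":[0,0,4],"roll":0}
    - {"translation":[0,0,0],"roll":0}

```text
time: 8.63
tool_pos: [0.5454, -0.067, 0.0878]
tool_rot: [-3.14, 0.0, 1.165]
contact_force: [-0.0, 0.0, -0.1]
opening: 0.0552
grip_force: 0.0
```

Emit:
step_arm:
  commands:
    - {"translation":[1.5,1.5,-2],"roll":0}
    - {"translation":[0,0,0],"roll":0}
    - {"translation":[0,0,0],"roll":0}
    - {"translation":[0,0,0],"roll":0}
    - {"translation":[0,0,0],"roll":0}
    - {"translation":[0,0,0],"roll":0}
    - {"translation":[0,0,0],"roll":0}
  fingers: 0
  grip_force: 12

```text
time: 9.22
tool_pos: [0.547, -0.0661, 0.0908]
tool_rot: [-3.14, -0.0, 1.165]
contact_force: [-3.0, 0.8, 4.4]
opening: 0.021
grip_force: 12.0
```

Emit:
step_arm:
  commands:
    - {"translation":[0,0,0],"roll":0}
    - {"translation":[0,0,0],"roll":0}
    - {"translation":[0,0,0],"roll":0.1}
    - {"translation":[0,0,0],"roll":0.1}
    - {"translation":[0,0,0],"roll":0.1}
    - {"translation":[0,0,0],"roll":0.1}
    - {"translation":[0,0,0],"roll":0.1}
    - {"translation":[0,0,0],"roll":0.1}
    - {"translation":[0,0,0],"roll":0.1}
    - {"translation":[0,0,0],"roll":0}
  grip_force: 25

```text
time: 10.05
tool_pos: [0.5468, -0.066, 0.0908]
tool_rot: [-3.14, 0.001, 0.46]
contact_force: [-5.7, 3.0, 6.0]
opening: 0.0201
grip_force: 25.0
```

Emit:
step_arm:
  commands:
    - {"translation":[0,0,0],"roll":0.1}
    - {"translation":[0,0,0],"roll":0.1}
    - {"translation":[0,0,0],"roll":0.1}
    - {"translation":[0,0,0],"roll":0.1}
    - {"translation":[0,0,0],"roll":0.1}
    - {"translation":[0,0,0],"roll":0.1}
    - {"translation":[0,0,0],"roll":0.1}
    - {"translation":[0,0,0],"roll":0}
    - {"translation":[0,0,0],"roll":0}
    - {"translation":[0,0,0],"roll":0}

```text
time: 10.88
tool_pos: [0.5468, -0.0656, 0.0908]
tool_rot: [-3.141, 0.002, -0.235]
contact_force: [-5.0, 3.8, 6.3]
opening: 0.0201
grip_force: 25.0
```

Run:
```python
from cell import *
import cv2
s=observe();print(s["torque"],s["contact_force"],s["opening"])
im=read_camera("scene")
a=im[150:280,150:310,::-1];cv2.imwrite("pics/sc3c.png",cv2.resize(a,None,fx=4.5,fy=4.5,interpolation=cv2.INTER_CUBIC))
```

```text
[ 0.69927549  1.12589432 -0.01602639] [-4.99633033  3.78536872  6.28615937] 0.020075501868989768
```

View pics/sc3c.png

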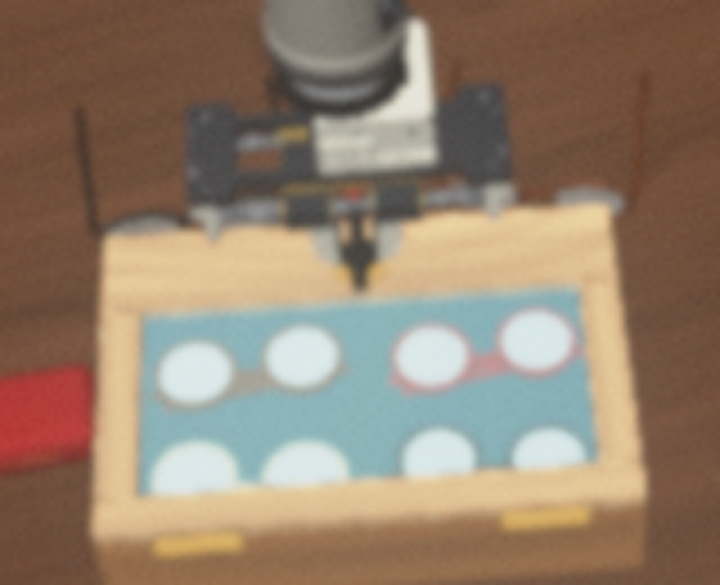

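The knob turned with the grip. Its plain wing now points to the back, at crop (360,280), so the wings are about square to the front edge. Next I open the fingers and retreat upwards.

Emit:
step_arm:
  commands:
    - {"translation":[0,0,0],"roll":0}
    - {"translation":[0,0,0],"roll":0}
    - {"translation":[0,0,0],"roll":0}
    - {"translation":[0,0,0],"roll":0}
    - {"translation":[0,0,-10],"roll":0}
    - {"translation":[0,0,-20],"roll":0}
    - {"translation":[0,0,-30],"roll":0}
    - {"translation":[0,0,-30],"roll":0}
    - {"translation":[0,0,-30],"roll":0}
    - {"translation":[-30,0,0],"roll":0}
    - {"translation":[-30,0,0],"roll":0}
    - {"translation":[-30,0,0],"roll":0}
    - {"translation":[-30,0,0],"roll":0}
    - {"translation":[0,0,0],"roll":0}
  fingers: 0.6

```text
time: 12.1
tool_pos: [0.4263, -0.0371, 0.211]
tool_rot: [-3.141, 0.003, -0.235]
contact_force: [0.6, 0.6, -0.3]
opening: 0.0552
grip_force: 0.0
```

Run:
```python
from cell import *
import cv2
ims=[]
for c,(y,x) in (("top",(100,275)),("scene",(140,140))):
    a=read_camera(c)[y:y+180,x:x+200,::-1];ims.append(cv2.resize(a,None,fx=2,fy=2,interpolation=cv2.INTER_CUBIC))
cv2.imwrite("pics/e.png",cv2.hconcat(ims))
```

```text
(no output)
```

View pics/e.png

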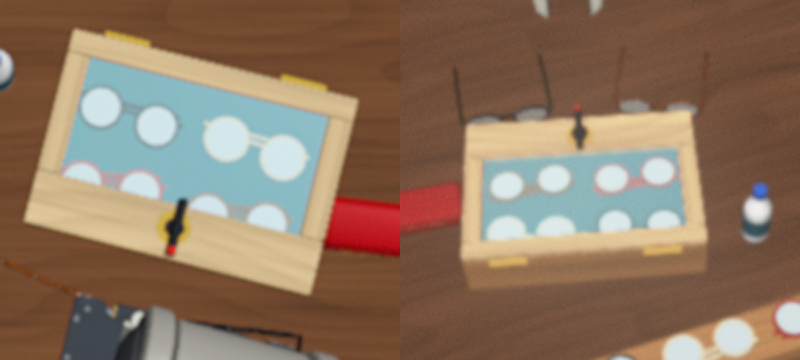

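The lid is shut, and the knob is square to the front edge with its red wing to the front (top (170,250), scene (577,107)). The gripper is clear and the bystanders are where they were.

```bash
python3 -c "
from cell import *
print(hand_in())"
```

```text
the job is handed in; nothing more can be done
None
```

I closed the lid gently, turned the wing knob square to the front edge with the red wing to the front, moved the gripper clear and handed in at about 12 s; no verdict came back.

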